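# Turn the flip board over to its plain side

## Robot

A 6-joint arm with a two-finger parallel gripper is mounted at the origin on a cart in front of the work surface, level with it; the furniture and walls round the work are solid. World frame = base frame: x ahead of the robot, y to its left, z up, the work surface at z = 0. Lengths are in m, angles in rad, forces in N, time in s.
With the tool pointing down it reaches from about 0.35 to 0.975 m from the base axis. Payload 4.9 kg.
Tool frame: the origin (TCP) lies midway between the tips of the shut fingers; the grasp point (between the pads) lies 19 mm behind it; z points along the fingers, y is the line along which they close (so a half turn about z gives the same grasp; the last joint's range is limited). The gripper opens to 85 mm and grips with 20 to 120 N. Pads are 22 mm wide; open, the fingers measure 114 mm over their backs; the gripper's body (76 mm by 85 mm) begins 54 mm behind the grasp point. The pads swing forward as they close: fully open they stand 13 mm farther back than shut.
Start: joints at [-1.223, 0.053, 1.613, -0, 1.476, -0.119], TCP at [0.281, -0.558, 0.199] pointing down, gripper open.
Joint ranges: [-3.01, 3.01], [-1.01, 2.22], [0.06, 2.58], [-1.02, 4.17], [0.09, 2.62], [-3.14, 3.14]. Speed limits (rad/s): [2.57, 2.57, 3.14, 3.14, 3.14, 3.14].

## Interface

Orientations are given as a rotation vector (axis times angle).
In Python, from station import ctrl gives the robot as it stands.
- The arm moves only by the tool carry_out, never from a script. Its argument "moves" is a list of rows, each an object of numbers: "x", "y", "z": the shift along the tool's x, y, z in units of 25 mm (1.0 is 25 mm); "turn": the turn about the tool's z in rad. In form: [{"x": .., "y": .., "z": .., "turn": ..}, ...]. A call has exactly 8 rows; each row shifts and turns the commanded pose from where the row before left it, along the tool's axes as they then stand; what a row does not reach is not made up. A row lasts 1/10 s, in which the tool goes at most 50 mm and 8.59 degrees, less where a joint would pass 70% of its speed; a pose out of reach is approached as far as the arm can. A call is refused whole if a number of a shift passes 1 or a number of a turn 0.15, either way. A call with a gripper value outside its range is refused whole. "grip" is the finger opening in mm, from 0 to 85.4, set as the call begins (left out, the last holds). The fingers move at their own pace and stop on an object; "newtons" is the grip in N (left out, the last holds). Time passes only in rows, so rows that do not move let the fingers close, or fill a call up. It gives the time, the measured TCP pose, the force, the opening and the grip force at its end, in the units of the state.
- ctrl.get_obs(): the state, without advancing time (a new reading comes with each control period).
- ctrl.get_image(name): name is "scene" or "top"; returns the picture (400x640x3 uint8, red, green, blue); there is no depth.
- ctrl.calibration(name): a dict with "fx", "fy", "cx", "cy" (pixels), "k1" (the pictures are not rectified: a ray, as slopes to the right and down, at radius r is drawn at 1 + k1 r^2 times it, then the intrinsics apply), "R" (3x3) and "t" (3): a world point X has camera coordinates R X + t. Camera axes: x right, y down, z forward; pixel columns grow to the right and rows downward; lengths in m; the calibration is good to about 2 mm. A picture is of the moment at which its call begins. calibration takes no time and is no camera call.
- ctrl.finish_job(): hands the job in; it is judged then, once.
Trained networks look in the newest picture that a camera, given by its name, has taken for a name from the list of things; names that differ only in an ending like _2 or _b are one class to them, and where a whole thing is asked for, a point or a joint stands for the part that bears it (a point fixed in the world has none). Each returns a list of dicts, best first, with "confidence" (0 to 1); they miss things now and then, are a little off and sometimes report something else, mostly with a low value. They report only what shows in the picture. A call takes as long as a camera call. They do not tell look-alikes from the thing itself.
- ctrl.look_for(camera, query): "rect" ([left, top, width, height] in pixels, round what is visible of it).
- ctrl.mark_of(camera, query): "pixel" ([column, row] in pixels: a listed point, or the origin of a listed thing).
The state is a dict: "t": time; "q": joint angles; "dq": joint speeds; "effort": joint torques, N m; "tool_pos": TCP position; "tool_rot": TCP orientation; "contact_force": force on the tool from outside, world axes, zero at the start; "wrist_torque": the same for the moment, N m; "opening": finger opening in m; "grip_force": force on a finger pad.
Only numpy, scipy, OpenCV 4.12 (cv2) and the standard library are available. Lean on these libraries where they do the work, as an engineer would, in place of code of your own. Each camera call takes 0.05 s, during which the arm holds its last target. There are 200 camera calls.

## Task

Turn the table-top flip board over on its pivots by pushing it with the fingertips, so that the plain writing side faces the front, where the ruled month planner is now, and the board stands upright again. The mug stands in the board's swing: first push it aside along the desk, upright, far enough that the turning board never touches it. Pick nothing up, and leave the marker in the trough, the card case and the earbud case where they are.

Things in the scene. Friction and masses are not known exactly. Their poses are not given: they have to be found in the camera images.
- stand: Grey steel stand of the flip board, does not move. Base 90 (x) x 260 (y) x 12 mm high. Origin: centre of its underside on the desk; -x is its front (towards the robot, at most 0.35 rad off), z up. Two posts at y = +-119 mm, 154 mm high, with pivot knobs reaching out to y = +-137 mm. Pivot axis: along its y, 140 mm above the desk. A pen trough, rails 18 mm above the desk, lies at x = -25 mm.
- pivot (a joint): Board angle on its pivots, rad. 0: upright, ruled planner face to the front; grows as the upper edge goes to the back (stand's +x); pi/2: level, ruled face up; pi or -pi: upright, plain face to the front. No stops either way; balanced; pivot friction of 0.06 N m keeps it where it is left. Starts within 0.25 of 0.
- panel: The board: white, aluminium rim, 210 wide (its y) x 180 high (its z) x 12 mm thick (its x). Origin at its centre, on the pivot axis, 140 mm above the desk; its edges sweep a circle of 90 mm radius, from 50 to 230 mm above the desk. The face on its own -x side is ruled with a month planner grid, the +x face is plain.
- mug: Cream mug, 78 mm across, 101 mm high, 0.22 to 0.4 kg. Origin under it on the desk, half-way along its 116 mm length with the handle: the cup's axis is at y = +18.5 mm of this frame, the handle points to -y and ends at y = -58 mm. It starts in front of the board, axis 88 to 108 mm before the pivot axis, handle to the right and a little to the front.
- mug_mid (a point): Point on the axis of the mug's cup, half-way up (50 mm above its underside); z along the cup's axis. The cup is 39 mm in radius. A finger pressed sideways against the cup, its tip 50 mm or less above the desk, slides the mug along upright.
- marker: Marker pen, 135 x 17 x 16 mm, lying in the stand's trough under the board, its top 28 mm above the desk. Leave it there.
- earbud_case: Earbud case standing on the desk just past the right end of the stand, 23 x 60 x 45 mm high. Origin at the centre of its underside. Leave it.
- card_case: Small flat memory card case lying on the desk to the left of the stand, 42 (its x) x 58 (its y) x 11 mm. Origin at the centre of its underside. Leave it.
Not all that is in view belongs to the job. What is shaped like the mug but pink is not meant.

How it is judged:
At the end, for the whole second after the job is handed in: Board at rest, plain face to the front, upright within 0.10 rad; mug standing still on the desk with its axis over 108 mm in front of or behind the pivot axis, or over 130 mm to one side of the stand's middle; marker, card case, earbud case within 20 mm of their starts ((value of joint pivot between 3.0416 and 3.2416 rad or value of joint pivot between -3.2416 and -3.0416 rad) and velocity of joint pivot between -0.05 and 0.05 rad/s and angle between mug_mid's own z axis and vertical below 0.05 rad and height (world z) of mug_mid between 0.045 and 0.055 m and linear speed of mug below 0.02 m/s and (x of mug_mid in the frame of stand below -0.108 m or x of mug_mid in the frame of stand above 0.108 m or y of mug_mid in the frame of stand below -0.13 m or y of mug_mid in the frame of stand above 0.13 m) and z of marker in the frame of stand below 0.02 m and distance of each of marker, card_case, earbud_case from where it was at the start of the episode below 0.02 m); the robot touches nothing.
It fails at once if the board touches the mug (contact force between panel and mug above 0.2 N).
It fails at once if the mug is picked up (height (world z) of mug_mid above 0.06 m).
It fails at once if the mug is tipped (angle between mug_mid's own z axis and vertical above 0.25 rad).
It fails at once if the marker is picked up or knocked out of the trough (distance of marker from where it was at the start of the episode above 0.02 m).
It fails at once if the card case or the earbud case is disturbed (distance of any of card_case, earbud_case from where it was at the start of the episode above 0.02 m).
It also fails if it takes over 58 s, if anything falls off the work surface, if the arm or the gripper's body presses on something with over 40 N, if the wrist force passes 120 N, or if a joint passes its speed limit or range.

## Working session

There is one attempt and no reset: what is moved stays moved. The work goes in short steps, Python scripts to look and compute and a tool call to move; the robot and the scene stay as the last step left them, time stands still between calls to the robot, and variables do not carry over. Pictures are saved under pics/ and viewed, at most 10 in all, crops included, and the job is handed in when it is done.

Besides the shell and the picture viewer there is one more tool, called after ">>>" as a command line: name --argument value ..., lists and objects as JSON in quotes. carry_out: Moves the arm, as the interface text tells. Its arguments: {"type":"object","properties":{"moves":{"type":"array"},"grip":{"type":"number"},"newtons":{"type":"number"}},"required":["moves"]}

```bash
mkdir -p pics
cat > h.py <<'E'
import numpy as np, cv2
from station import ctrl
def proj(cam,P):
    c=ctrl.calibration(cam); P=np.atleast_2d(P)@np.array(c["R"]).T+np.array(c["t"])
    s=P[:,:2]/P[:,2:]; s=s*(1+c["k1"]*(s**2).sum(1,keepdims=True))
    return s*[c["fx"],c["fy"]]+[c["cx"],c["cy"]]
def back(cam,px,z):
    c=ctrl.calibration(cam); d=(np.array(px,float)-[c["cx"],c["cy"]])/[c["fx"],c["fy"]]; s=d.copy()
    for _ in range(30): s=d/(1+c["k1"]*(s@s))
    R=np.array(c["R"]); o=-R.T@np.array(c["t"]); v=R.T@np.array([s[0],s[1],1]); return o+v*(z-o[2])/v[2]
def snap(cam,name):
    im=ctrl.get_image(cam); cv2.imwrite(f"pics/{name}.png",cv2.cvtColor(np.array(im),cv2.COLOR_RGB2BGR)); return im
E
python3 - <<'E'
from h import *
np.set_printoptions(precision=3,suppress=True)
for c in("scene","top"):
    snap(c,c+"0"); k=ctrl.calibration(c); print(c,-np.array(k["R"]).T@k["t"],k["fx"])
    for q,z in(("stand",0),("panel",.14),("mug",0),("mug_mid",.05),("marker",.02),("earbud_case",0),("card_case",0)):
        for m in ctrl.mark_of(c,q)[:2]: print(q,np.round(m["pixel"]),round(m["confidence"],2),back(c,m["pixel"],z))
print(ctrl.get_obs())
E
```

```text
scene [ 1.14  -0.519  0.772] 478.31784861209536
stand [347. 238.] 0.65 [ 0.586 -0.074  0.   ]
panel [350. 189.] 0.67 [ 0.581 -0.076  0.14 ]
mug [249. 321.] 0.96 [ 0.662 -0.352  0.   ]
mug [301. 212.] 0.65 [ 0.463 -0.119 -0.   ]
mug_mid [234. 308.] 0.83 [ 0.655 -0.373  0.05 ]
mug_mid [308. 199.] 0.7 [ 0.479 -0.11   0.05 ]
marker [342. 226.] 0.92 [ 0.564 -0.074  0.02 ]
earbud_case [266. 266.] 0.9 [ 0.562 -0.262  0.   ]
earbud_case [339. 225.] 0.55 [ 0.545 -0.068  0.   ]
card_case [383. 192.] 0.47 [0.509 0.085 0.   ]
top [ 0.392 -0.144  1.103] 426.5844026578785
stand [295. 196.] 0.69 [ 0.585 -0.089  0.   ]
panel [288. 188.] 0.67 [ 0.58 -0.08  0.14]
panel [294. 194.] 0.23 [ 0.563 -0.094  0.14 ]
mug [397. 163.] 0.86 [ 0.669 -0.36   0.   ]
mug [307. 237.] 0.8 [ 0.475 -0.12   0.   ]
mug_mid [405. 244.] 0.62 [ 0.452 -0.362  0.05 ]
mug_mid [407. 163.] 0.55 [ 0.657 -0.377  0.05 ]
marker [287. 206.] 0.52 [ 0.555 -0.07   0.02 ]
earbud_case [362. 204.] 0.76 [ 0.561 -0.264  0.   ]
card_case [229. 223.] 0.94 [0.514 0.085 0.   ]
{'t': 0.8, 'q': array([-1.223,  0.053,  1.613,  0.   ,  1.476, -0.119]), 'dq': array([ 0.001,  0.001, -0.001, -0.   ,  0.001, -0.   ]), 'effort': array([  0.   , -39.363, -37.044,  -0.   ,   0.   ,   0.   ]), 'tool_pos': array([ 0.281, -0.558,  0.199]), 'tool_rot': array([-3.056, -0.727, -0.   ]), 'contact_force': array([ 0.961,  0.494, -0.218]), 'wrist_torque': array([-0.004, -0.011, -0.053]), 'grip_force': 0.0, 'opening': 0.08541644943744382}
```

View pics/scene0.png

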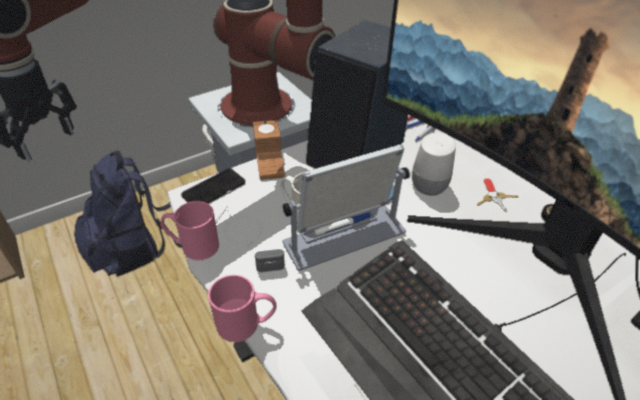

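View pics/top0.png

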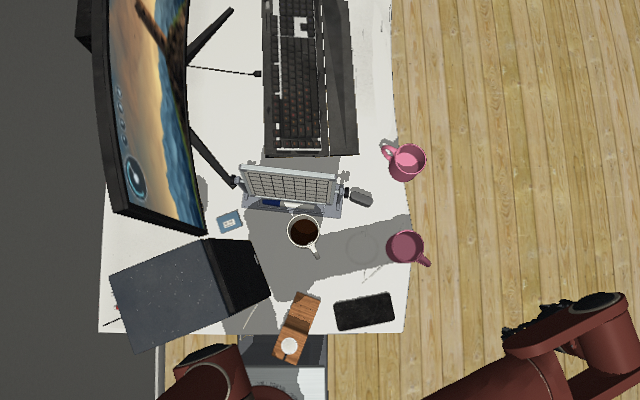

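The scene view shows the board in the middle at about (350,190), with the cream mug partly hidden behind it at (300,185). The top view shows the cream cup's rim at about (303,232), its handle end at (318,256), the board at (288,185), the earbud case at (362,198) and the card case at (229,222). The pink look-alikes are at (406,163) and (404,247).

Run:
```python
import cv2
im=cv2.imread("pics/top0.png")[130:300,200:420]
cv2.imwrite("pics/crop0.png",cv2.resize(im,None,fx=3.5,fy=3.5,interpolation=cv2.INTER_CUBIC))
```

```text
(no output)
```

View pics/crop0.png

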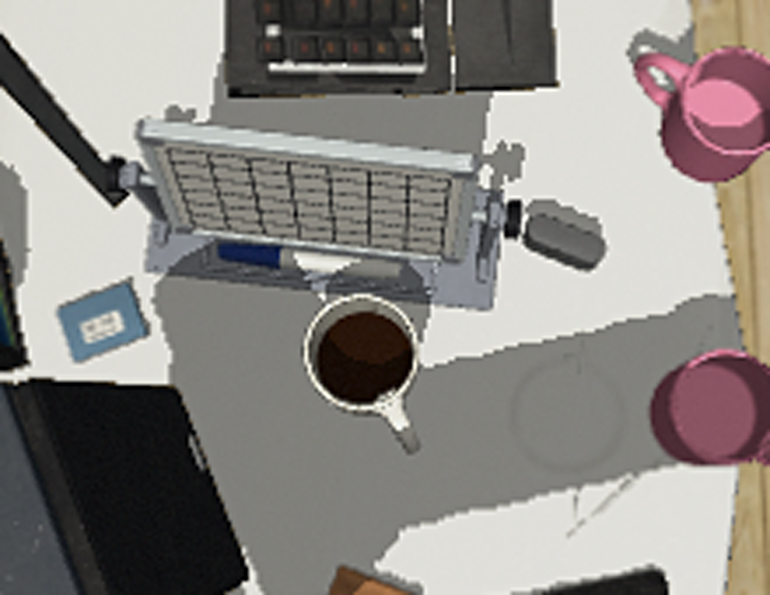

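Run:
```python
from h import *
np.set_printoptions(precision=4,suppress=True)
f=lambda x,y,z: back("top",(x/3.5+200,y/3.5+130),z)
print("rim",f(361,352,.101),"handle end",f(412,450,.05))
a,b=f(118,172,.14),f(513,219,.14); print("knobs",a,b,(a+b)/2,np.linalg.norm(a-b),np.arctan2(*(-(b-a)[:2]*[-1,1])))
a,b=f(147,270,.012),f(492,308,.012); print("base front",a,b,(a+b)/2,np.linalg.norm(a-b),np.arctan2((a-b)[0]*-1,(a-b)[1]))
a,b=f(145,125,.227),f(472,160,.227); print("board top",a,b,(a+b)/2,np.linalg.norm(a-b))
print("tower z0",f(180,388,0),f(245,578,0),"z.3 left edge",f(40,385,.3))
print("wood",f(340,570,0),f(340,570,.1), "phone",f(545,590,0),"pink",f(655,405,.09),"kbd",f(350,95,.02))
for p in((0.55,0.1),(0,0)):pass
```

```text
rim [ 0.4834 -0.1127  0.101 ] handle end [ 0.4189 -0.1462  0.05  ]
knobs [0.6009 0.0463 0.14  ] [ 0.566  -0.2142  0.14  ] [ 0.5835 -0.0839  0.14  ] 0.2627943609999786 -0.13345063397186244
base front [0.5541 0.0484 0.012 ] [ 0.5228 -0.2064  0.012 ] [ 0.5384 -0.079   0.012 ] 0.2567567036695858 -0.12244548075677185
board top [0.6109 0.0132 0.227 ] [ 0.5866 -0.1841  0.227 ] [ 0.5988 -0.0854  0.227 ] 0.1988546456256071
tower z0 [0.4674 0.0247 0.    ] [ 0.3288 -0.0238  0.    ] z.3 left edge [0.4492 0.055  0.3   ]
wood [ 0.334  -0.0929  0.    ] [ 0.3393 -0.0976  0.1   ] phone [ 0.3177 -0.2414  0.    ] pink [ 0.4457 -0.3112  0.09  ] kbd [ 0.6835 -0.1032  0.02  ]
```

>>> carry_out --moves '[{"x":0.5,"y":-0.4},{"x":0.85,"y":-0.7},{"x":0.85,"y":-0.7},{"x":0.85,"y":-0.7},{"x":0.85,"y":-0.7},{"x":0.85,"y":-0.7},{"x":0.85,"y":-0.7},{"x":0.85,"y":-0.7}]' --grip 35

```text
validation failed for argument at $.mo...
```

>>> carry_out --moves '[{"turn":-0.1,"z":-0.3},{"turn":-0.1,"z":-0.3},{"turn":-0.1,"z":-0.3},{"turn":-0.1},{"turn":-0.1},{"turn":-0.1},{"turn":-0.1},{"turn":-0.046}]'

```text
validation failed for argument at $.mo...
```

```bash
cat > st.py <<'E'
import sys
from h import *
from scipy.spatial.transform import Rotation as Ro
# usage: st.py [x y z [yawdeg]] : offsets to target in tool axes (units of 25 mm), turn
np.set_printoptions(precision=3,suppress=True)
o=ctrl.get_obs(); M=Ro.from_rotvec(o["tool_rot"]).as_matrix(); p=np.array(o["tool_pos"])
yaw=np.degrees(np.arctan2(M[1,0],M[0,0])); print("t",o["t"],"p",p,"yaw",yaw,"z",M[:,2],"F",o["contact_force"],"q",np.array(o["q"]),"op",o["opening"])
a=[float(v) for v in sys.argv[1:]]
if len(a)>2: print("units",M.T@(np.array(a[:3])-p)/.025)
if len(a)>3: print("turn",np.radians(yaw-a[3]))
E
python3 st.py .5048 -.0556 .22 69.5
```

```text
t 0.8 p [ 0.281 -0.558  0.199] yaw 26.745844493758277 z [ 0.  0. -1.] F [ 0.961  0.494 -0.218] q [-1.223  0.053  1.613  0.     1.476 -0.119] op 0.08541644943744382
units [ 17.031 -13.926  -0.839]
turn -0.7462007824935811
```

All four keys are needed in every row.

>>> carry_out --moves '[{"x":0.5,"y":-0.4,"z":-0.4,"turn":0},{"x":0.85,"y":-0.7,"z":-0.4,"turn":0},{"x":0.85,"y":-0.7,"z":0,"turn":0},{"x":0.85,"y":-0.7,"z":0,"turn":0},{"x":0.85,"y":-0.7,"z":0,"turn":0},{"x":0.85,"y":-0.7,"z":0,"turn":0},{"x":0.85,"y":-0.7,"z":0,"turn":0},{"x":0.85,"y":-0.7,"z":0,"turn":0}]' --grip 35

```text
t: 1.6
tool_pos: [0.3663, -0.3654, 0.2199]
tool_rot: [3.055, 0.727, 0.001]
contact_force: [1.0, 0.5, -0.2]
opening: 0.0353
grip_force: 0.0
```

>>> carry_out --moves '[{"x":0.85,"y":-0.7,"z":0,"turn":-0.1},{"x":0.8,"y":-0.65,"z":0,"turn":-0.1},{"x":0.7,"y":-0.6,"z":0,"turn":-0.1},{"x":0.4,"y":-0.4,"z":0,"turn":-0.1},{"x":0,"y":0,"z":0,"turn":-0.1},{"x":0,"y":0,"z":0,"turn":-0.1},{"x":0,"y":0,"z":0,"turn":-0.1},{"x":0,"y":0,"z":0,"turn":-0.046}]'

```text
t: 2.4
tool_pos: [0.3898, -0.28, 0.2199]
tool_rot: [2.578, 1.794, 0.001]
contact_force: [-0.1, -0.6, -0.3]
opening: 0.0351
grip_force: 0.0
```

```bash
python3 st.py .5048 -.0556 .22 69.5
```

```text
t 2.4 p [ 0.39 -0.28  0.22] yaw 69.68944925844696 z [ 0.001 -0.    -1.   ] F [-0.134 -0.598 -0.308] q [-0.778 -0.318  1.915  0.     1.544 -0.424] op 0.035071564079453346
units [10.014  1.198 -0.006]
turn 0.003306513325361062
```

>>> carry_out --moves '[{"x":0.6,"y":0.08,"z":0,"turn":0},{"x":0.9,"y":0.1,"z":0,"turn":0},{"x":0.9,"y":0.1,"z":0,"turn":0},{"x":0.9,"y":0.1,"z":0,"turn":0},{"x":0.9,"y":0.1,"z":0,"turn":0},{"x":0.9,"y":0.1,"z":0,"turn":0},{"x":0.9,"y":0.1,"z":0,"turn":0},{"x":0.7,"y":0.1,"z":0,"turn":0}]'

```text
t: 3.2
tool_pos: [0.4669, -0.1289, 0.2199]
tool_rot: [2.58, 1.792, 0.001]
contact_force: [-0.1, -0.4, 0.1]
opening: 0.0347
grip_force: 0.0
```

>>> carry_out --moves '[{"x":0.8,"y":0.1,"z":0,"turn":0},{"x":0.7,"y":0.1,"z":0,"turn":0},{"x":0.6,"y":0.1,"z":0,"turn":0},{"x":0.5,"y":0.05,"z":0,"turn":0},{"x":0.4,"y":0.05,"z":0,"turn":0},{"x":0.3,"y":0.05,"z":0,"turn":0},{"x":0,"y":0,"z":0,"turn":0},{"x":0,"y":0,"z":0,"turn":0}]'

```text
t: 4.0
tool_pos: [0.5059, -0.0576, 0.219]
tool_rot: [-2.582, -1.79, 0.001]
contact_force: [0.3, -0.1, -0.9]
opening: 0.035
grip_force: 0.0
```

```bash
python3 st.py .5048 -.0556 .04 69.5
python3 - <<'E'
from h import *
a=snap("scene","a1"); b=snap("top","b1")
im=np.vstack([np.array(a)[20:300,130:530],np.array(b)[100:380,120:520]])
cv2.imwrite("pics/c1.png",cv2.cvtColor(im,cv2.COLOR_RGB2BGR))
E
```

```text
t 4.0 p [ 0.506 -0.058  0.219] yaw 69.48421402268865 z [-0. -0. -1.] F [ 0.256 -0.081 -0.934] q [-0.259 -0.24   1.853 -0.     1.529  0.099] op 0.03503537152442807
units [ 0.061 -0.068  7.159]
turn -0.00027551727972823
```

View pics/c1.png

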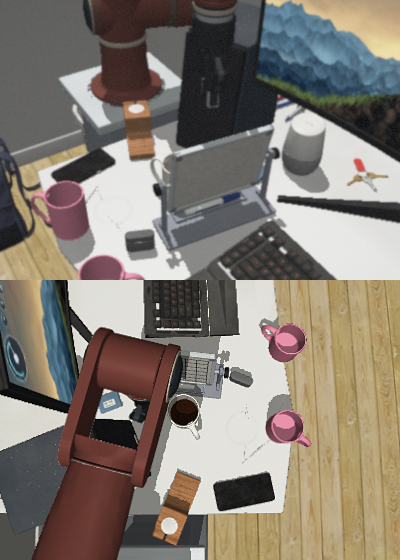

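The arm is over the stand's front left with the fingers left of the mug, and the cup at (185,410) in the crop is still in place. I'll descend in two steps and watch the force.

>>> carry_out --moves '[{"x":0.06,"y":-0.07,"z":0.4,"turn":0},{"x":0,"y":0,"z":0.5,"turn":0},{"x":0,"y":0,"z":0.5,"turn":0},{"x":0,"y":0,"z":0.5,"turn":0},{"x":0,"y":0,"z":0.5,"turn":0},{"x":0,"y":0,"z":0.5,"turn":0},{"x":0,"y":0,"z":0.4,"turn":0},{"x":0,"y":0,"z":0.2,"turn":0}]'

```text
t: 4.9
tool_pos: [0.5042, -0.0553, 0.1299]
tool_rot: [-2.58, -1.79, 0.002]
contact_force: [-0.4, 0.1, -0.8]
opening: 0.0349
grip_force: 0.0
```

>>> carry_out --moves '[{"x":0,"y":0,"z":0.3,"turn":0},{"x":0,"y":0,"z":0.5,"turn":0},{"x":0,"y":0,"z":0.5,"turn":0},{"x":0,"y":0,"z":0.5,"turn":0},{"x":0,"y":0,"z":0.5,"turn":0},{"x":0,"y":0,"z":0.5,"turn":0},{"x":0,"y":0,"z":0.5,"turn":0},{"x":0,"y":0,"z":0.2,"turn":0}]'

```text
t: 5.7
tool_pos: [0.5038, -0.0551, 0.042]
tool_rot: [-2.58, -1.789, 0.003]
contact_force: [-0.1, 0.8, -0.5]
opening: 0.0349
grip_force: 0.0
```

>>> carry_out --moves '[{"x":-0.1,"y":0,"z":0,"turn":0},{"x":-0.2,"y":0,"z":0,"turn":0},{"x":-0.2,"y":0,"z":0,"turn":0},{"x":-0.2,"y":0,"z":0,"turn":0},{"x":-0.2,"y":0,"z":0,"turn":0},{"x":-0.2,"y":0,"z":0,"turn":0},{"x":-0.2,"y":0,"z":0,"turn":0},{"x":-0.2,"y":0,"z":0,"turn":0}]'

```text
t: 6.5
tool_pos: [0.4917, -0.0909, 0.0441]
tool_rot: [-2.582, -1.79, -0.0]
contact_force: [1.0, 2.1, 1.8]
opening: 0.035
grip_force: 1.3
```

>>> carry_out --moves '[{"x":-0.25,"y":0,"z":0,"turn":0},{"x":-0.25,"y":0,"z":0,"turn":0},{"x":-0.25,"y":0,"z":0,"turn":0},{"x":-0.25,"y":0,"z":0,"turn":0},{"x":-0.25,"y":0,"z":0,"turn":0},{"x":-0.25,"y":0,"z":0,"turn":0},{"x":-0.25,"y":0,"z":0,"turn":0},{"x":-0.25,"y":0,"z":0,"turn":0}]'

```text
t: 7.3
tool_pos: [0.474, -0.1379, 0.044]
tool_rot: [-2.581, -1.79, 0.0]
contact_force: [1.0, 2.2, 1.7]
opening: 0.0353
grip_force: 1.3
```

>>> carry_out --moves '[{"x":-0.25,"y":0,"z":0,"turn":0},{"x":-0.25,"y":0,"z":0,"turn":0},{"x":-0.25,"y":0,"z":0,"turn":0},{"x":-0.25,"y":0,"z":0,"turn":0},{"x":-0.25,"y":0,"z":0,"turn":0},{"x":-0.25,"y":0,"z":0,"turn":0},{"x":-0.25,"y":0,"z":0,"turn":0},{"x":-0.25,"y":0,"z":0,"turn":0}]'

```text
t: 8.1
tool_pos: [0.4565, -0.1847, 0.044]
tool_rot: [-2.581, -1.79, 0.0]
contact_force: [1.5, 2.0, 1.2]
opening: 0.0348
grip_force: 1.3
```

```bash
python3 st.py
python3 - <<'E'
from h import *
a=snap("scene","a2"); b=snap("top","b2")
im=np.vstack([np.array(a)[60:340,130:530],np.array(b)[100:380,120:520]])
cv2.imwrite("pics/c2.png",cv2.cvtColor(im,cv2.COLOR_RGB2BGR))
E
```

```text
t 8.1 p [ 0.456 -0.185  0.044] yaw 69.48937336784465 z [-0.  0. -1.] F [1.472 2.043 1.182] q [-0.536 -0.116  2.05  -0.     1.208 -0.178] op 0.03484592022106933
```

View pics/c2.png

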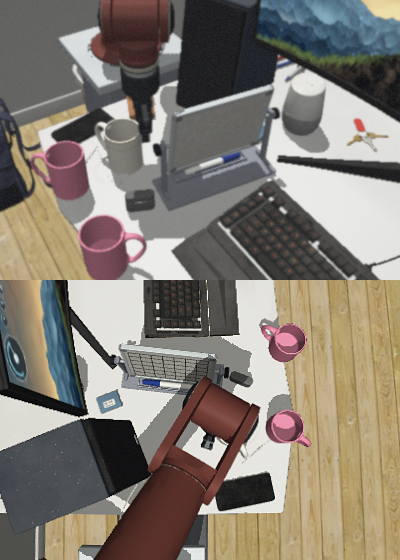

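The scene crop shows the cream mug upright at (122,148), clear of the board. The top crop shows the board, marker and cases unmoved. I'll back off, close the fingers, rise and turn, and also triangulate the monitor corner.

>>> carry_out --moves '[{"x":0.4,"y":0,"z":0,"turn":0},{"x":0.5,"y":0,"z":0,"turn":0},{"x":0,"y":0,"z":-0.8,"turn":0},{"x":0,"y":0,"z":-1,"turn":0},{"x":0,"y":0,"z":-1,"turn":0},{"x":0,"y":0,"z":-1,"turn":0},{"x":0,"y":0,"z":-1,"turn":0},{"x":0,"y":0,"z":-1,"turn":0}]'

```text
t: 9.0
tool_pos: [0.4647, -0.1619, 0.1898]
tool_rot: [-2.58, -1.792, 0.0]
contact_force: [0.2, 0.7, -0.0]
opening: 0.0352
grip_force: 0.0
```

>>> carry_out --moves '[{"x":0,"y":0,"z":0,"turn":-0.08},{"x":0,"y":0,"z":0,"turn":-0.08},{"x":0,"y":0,"z":0,"turn":-0.069},{"x":0,"y":0,"z":0,"turn":0},{"x":0,"y":0,"z":0,"turn":0},{"x":0,"y":0,"z":0,"turn":0},{"x":0,"y":0,"z":0,"turn":0},{"x":0,"y":0,"z":0,"turn":0}]' --grip 0

```text
t: 9.8
tool_pos: [0.4646, -0.1631, 0.189]
tool_rot: [-2.36, -2.073, 0.0]
contact_force: [-0.0, 0.5, -0.5]
opening: 0.0
grip_force: 0.0
```

```bash
cat > sf.py <<'E'
# stand frame -> world: sf.py sx sy h(mm, above pivot axis)
import sys,os
sx,sy,h=[float(v)/1000 for v in sys.argv[1:4]]
os.execvp("python3",["python3","st.py",str(.5835+.992*sx+.128*sy),str(-.084-.128*sx+.992*sy),str(.14+h),"82.65"])
E
python3 sf.py -75 -30 53
python3 - <<'E'
from h import *
from scipy.optimize import least_squares
np.set_printoptions(precision=3,suppress=True)
s=least_squares(lambda X:np.r_[proj("scene",X)[0]-[388,100],proj("top",X)[0]-[205,233]],[.6,.2,.3]);print(s.x,s.cost)
for c in("scene","top"):
    snap(c,c+"3")
    for m in ctrl.mark_of(c,"mug_mid"): print(c,m["pixel"],m["confidence"],back(c,m["pixel"],.05))
E
```

```text
t 9.8 p [ 0.465 -0.163  0.189] yaw 82.58856875078673 z [-0.  0. -1.] F [-0.022  0.481 -0.459] q [-0.489 -0.267  1.925  0.     1.483 -0.36 ] op 1.431816253221118e-05
units [ 2.548  1.308 -0.162]
turn -0.0010721775623847578
[0.471 0.089 0.234] 5.966841214831088
scene [195.8, 230.6] 0.83 [ 0.441 -0.359  0.05 ]
scene [235.4, 309.9] 0.66 [ 0.659 -0.372  0.05 ]
scene [253.9, 204.4] 0.61 [ 0.434 -0.221  0.05 ]
scene [382.8, 192.7] 0.27 [0.551 0.044 0.05 ]
top [348.0, 250.1] 0.81 [ 0.439 -0.221  0.05 ]
top [401.9, 246.3] 0.77 [ 0.446 -0.354  0.05 ]
top [406.7, 161.0] 0.71 [ 0.662 -0.377  0.05 ]
```

>>> carry_out --moves '[{"x":0.2,"y":0.1,"z":0,"turn":0},{"x":0.4,"y":0.2,"z":0,"turn":0},{"x":0.4,"y":0.2,"z":0,"turn":0},{"x":0.4,"y":0.2,"z":-0.1,"turn":0},{"x":0.4,"y":0.2,"z":0,"turn":0},{"x":0.4,"y":0.2,"z":0,"turn":0},{"x":0.3,"y":0.2,"z":0,"turn":0},{"x":0,"y":0,"z":0,"turn":0}]'

```text
t: 10.8
tool_pos: [0.5055, -0.1044, 0.1915]
tool_rot: [-2.358, -2.075, -0.0]
contact_force: [-0.6, 0.2, 0.4]
opening: -0.0004
grip_force: 0.0
```

>>> carry_out --moves '[{"x":0,"y":0.3,"z":0,"turn":0},{"x":0,"y":0.5,"z":0,"turn":0},{"x":0,"y":0.5,"z":0,"turn":0},{"x":0,"y":0.5,"z":0,"turn":0},{"x":0,"y":0.5,"z":0,"turn":0},{"x":0,"y":0.5,"z":0,"turn":0},{"x":0,"y":0.4,"z":0,"turn":0},{"x":0,"y":0.4,"z":0,"turn":0}]'

```text
t: 11.6
tool_pos: [0.5946, -0.1172, 0.1912]
tool_rot: [-2.36, -2.073, 0.001]
contact_force: [-1.4, 1.3, -1.1]
opening: -0.0001
grip_force: 0.4
```

```bash
python3 sf.py 32 -30 48
python3 - <<'E'
from h import *
a=snap("scene","a4"); b=snap("top","b4")
im=np.vstack([np.array(a)[60:340,130:530],np.array(b)[100:380,120:520]])
cv2.imwrite("pics/c4.png",cv2.cvtColor(im,cv2.COLOR_RGB2BGR))
E
```

```text
t 11.6 p [ 0.595 -0.117  0.191] yaw 82.59070132337025 z [-0.001  0.    -1.   ] F [-1.416  1.301 -1.061] q [-0.317  0.014  1.666 -0.     1.463 -0.188] op -5.928467265266719e-05
units [0.061 0.672 0.126]
turn -0.0010349571492645766
```

View pics/c4.png

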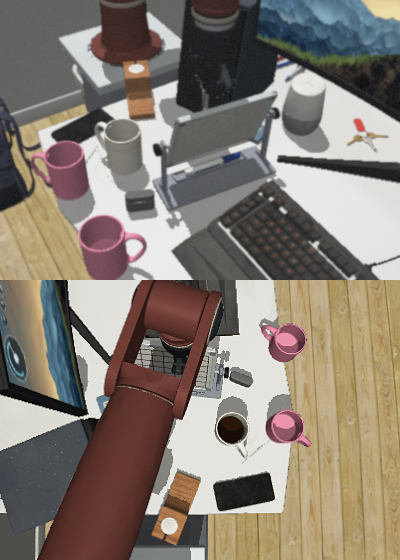

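The scene crop shows the board leaning back about 30°, with the mug clear. Continuing on the arc over and down.

>>> carry_out --moves '[{"x":0,"y":0.34,"z":0.06,"turn":0},{"x":0,"y":0.34,"z":0.06,"turn":0},{"x":0,"y":0.3,"z":0.24,"turn":0},{"x":0,"y":0.3,"z":0.24,"turn":0},{"x":0,"y":0.22,"z":0.28,"turn":0},{"x":0,"y":0.22,"z":0.28,"turn":0},{"x":0,"y":0.14,"z":0.32,"turn":0},{"x":0,"y":0.14,"z":0.32,"turn":0}]'

```text
t: 12.5
tool_pos: [0.644, -0.1234, 0.1457]
tool_rot: [-2.36, -2.074, 0.0]
contact_force: [-0.0, 0.2, 1.1]
opening: 0.0002
grip_force: 0.4
```

>>> carry_out --moves '[{"x":0,"y":0,"z":0.35,"turn":0},{"x":0,"y":0,"z":0.35,"turn":0},{"x":0,"y":0,"z":0.35,"turn":0},{"x":0,"y":0,"z":0.35,"turn":0},{"x":0,"y":-0.1,"z":0.3,"turn":0},{"x":0,"y":-0.1,"z":0.3,"turn":0},{"x":0,"y":0,"z":0,"turn":0},{"x":0,"y":0,"z":0,"turn":0}]'

```text
t: 13.3
tool_pos: [0.6381, -0.1226, 0.096]
tool_rot: [-2.359, -2.073, 0.001]
contact_force: [0.4, -1.1, -0.2]
opening: -0.0003
grip_force: 0.0
```

```bash
python3 sf.py 60 -30 -44
python3 - <<'E'
from h import *
a=snap("scene","a5"); b=snap("top","b5")
im=np.vstack([np.array(a)[60:340,130:530],np.array(b)[100:380,120:520]])
cv2.imwrite("pics/c5.png",cv2.cvtColor(im,cv2.COLOR_RGB2BGR))
E
```

```text
t 13.3 p [ 0.638 -0.123  0.096] yaw 82.60916058070718 z [-0.001  0.    -1.   ] F [ 0.428 -1.076 -0.226] q [-0.304  0.191  1.639 -0.     1.313 -0.175] op -0.00031104651009841624
units [ 0.05   0.036 -0.002]
turn -0.0007127823312622513
```

View pics/c5.png

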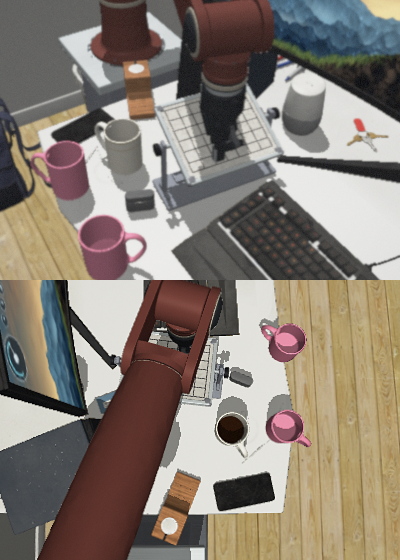

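The scene crop shows the ruled face up and tilted, with the front edge raised (about 130°). Next: rise, pass over to the front, descend.

>>> carry_out --moves '[{"x":0,"y":0,"z":-0.5,"turn":0},{"x":0,"y":0,"z":-0.8,"turn":0},{"x":0,"y":0,"z":-0.8,"turn":0},{"x":0,"y":0,"z":-0.8,"turn":0},{"x":0,"y":0,"z":-0.9,"turn":0},{"x":0,"y":0,"z":-0.9,"turn":0},{"x":0,"y":0,"z":-0.9,"turn":0},{"x":0,"y":0,"z":-0.6,"turn":0}]'

```text
t: 14.2
tool_pos: [0.6396, -0.123, 0.2553]
tool_rot: [2.357, 2.071, 0.003]
contact_force: [-0.9, -0.2, 0.4]
opening: -0.0002
grip_force: 0.0
```

>>> carry_out --moves '[{"x":0,"y":-0.6,"z":0,"turn":0},{"x":0,"y":-1,"z":0,"turn":0},{"x":0,"y":-1,"z":0,"turn":0},{"x":0,"y":-1,"z":0,"turn":0},{"x":0,"y":-1,"z":0,"turn":0},{"x":0,"y":-1,"z":0,"turn":0},{"x":0,"y":-1,"z":0,"turn":0},{"x":0,"y":-1,"z":0,"turn":0}]'

```text
t: 15.0
tool_pos: [0.4493, -0.0981, 0.2521]
tool_rot: [2.36, 2.073, 0.0]
contact_force: [-0.1, -1.0, 0.5]
opening: 0.0002
grip_force: 0.0
```

```bash
python3 sf.py -130 -30 55
python3 - <<'E'
from h import *
a=snap("scene","a6"); b=snap("top","b6")
im=np.vstack([np.array(a)[60:340,130:530],np.array(b)[100:380,120:520]])
cv2.imwrite("pics/c6.png",cv2.cvtColor(im,cv2.COLOR_RGB2BGR))
E
```

```text
t 15.0 p [ 0.449 -0.098  0.252] yaw 82.61355474273273 z [ 0. -0. -1.] F [-0.069 -1.045  0.502] q [-0.377 -0.384  1.912 -0.     1.613 -0.248] op 0.0001794173592868865
units [0.046 0.05  2.282]
turn -0.0006360897360503338
```

View pics/c6.png

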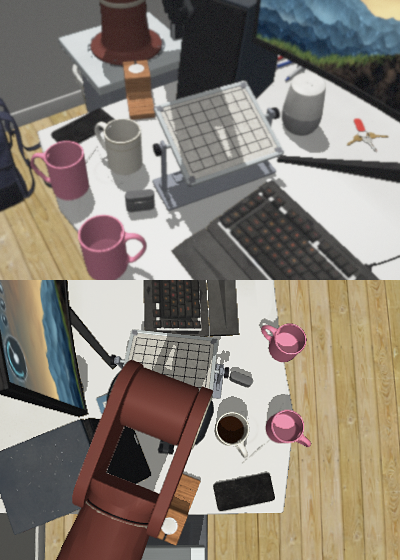

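The board lies tilted with its front edge raised, as seen at crop corners (155,103), (243,72), (185,184) and (284,153). I'll descend in front of it and push it upright.

>>> carry_out --moves '[{"x":0,"y":0,"z":0.3,"turn":0},{"x":0,"y":0,"z":0.4,"turn":0},{"x":0,"y":0,"z":0.4,"turn":0},{"x":0,"y":0,"z":0.4,"turn":0},{"x":0,"y":0,"z":0.4,"turn":0},{"x":0,"y":0,"z":0.38,"turn":0},{"x":0,"y":0,"z":0,"turn":0},{"x":0,"y":0,"z":0,"turn":0}]'

```text
t: 15.9
tool_pos: [0.4503, -0.0982, 0.1943]
tool_rot: [-2.36, -2.073, 0.0]
contact_force: [-0.4, -0.4, 0.7]
opening: 0.0
grip_force: 0.0
```

>>> carry_out --moves '[{"x":0,"y":0.4,"z":0,"turn":0},{"x":0,"y":0.5,"z":0,"turn":0},{"x":0,"y":0.5,"z":0,"turn":0},{"x":0,"y":0.5,"z":0,"turn":0},{"x":0,"y":0.5,"z":0,"turn":0},{"x":0,"y":0.5,"z":0,"turn":0},{"x":0,"y":0.5,"z":0,"turn":0},{"x":0,"y":0.4,"z":0,"turn":0}]'

```text
t: 16.7
tool_pos: [0.5461, -0.1108, 0.1951]
tool_rot: [2.359, 2.073, 0.001]
contact_force: [0.2, -0.4, 0.1]
opening: -0.0001
grip_force: 0.0
```

```bash
python3 sf.py -25 -30 55
python3 - <<'E'
from h import *
a=snap("scene","a7"); b=snap("top","b7")
A=cv2.resize(np.array(a)[110:310,250:440],None,fx=2.8,fy=2.8,interpolation=cv2.INTER_CUBIC)
cv2.imwrite("pics/c7.png",cv2.cvtColor(A,cv2.COLOR_RGB2BGR))
E
```

```text
t 16.7 p [ 0.546 -0.111  0.195] yaw 82.61428913265475 z [ 0.001 -0.    -1.   ] F [ 0.231 -0.428  0.102] q [-0.334 -0.107  1.776  0.     1.471 -0.205] op -8.094501539266135e-05
units [0.053 0.345 0.005]
turn -0.0006232722139176898
```

View pics/c7.png

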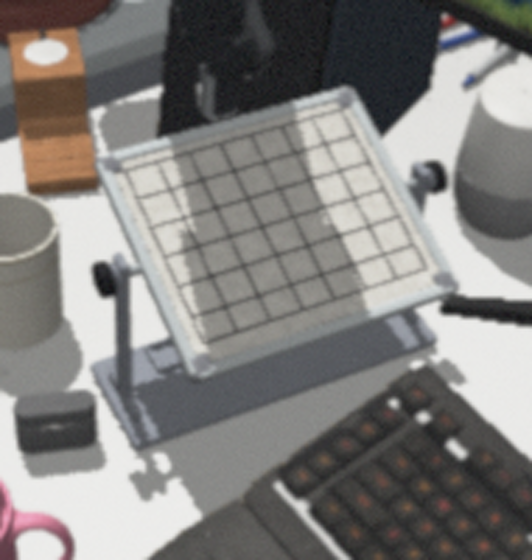

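The zoom shows the board still leaning, with corners at (107,163), (347,97), (203,365) and (450,290) and knobs at (105,277) and (430,177). I'll fit the angle and refine the stand pose.

```bash
cat > fit.py <<'E'
from h import *
from scipy.optimize import least_squares
def pts(p):
    x,y,w,f=p; ex=np.array([np.cos(w),np.sin(w),0]); ey=np.array([-np.sin(w),np.cos(w),0]); c=np.array([x,y,.14])
    u=np.sin(f)*ex+[0,0,np.cos(f)]   # panel z
    n=np.cos(f)*ex-[0,0,np.sin(f)]   # panel x
    return np.array([c+s*.105*ey+t*.09*u-.006*n for t in(-1,1) for s in(-1,1)]+[c-.137*ey,c+.137*ey])
def fit(pix,f0):
    pix=np.array(pix)
    s=least_squares(lambda p:(proj("scene",pts(p))-pix).ravel(),[.5835,-.084,-.128,f0],x_scale=[.01,.01,.1,.1])
    print("x y yaw pivot",np.round(s.x,4),"rms",np.sqrt(2*s.cost/12)); return s.x
E
python3 - <<'E'
from fit import *
z=np.array([(107,163),(347,97),(203,365),(450,290),(105,277),(430,177)])/2.8+[250,110]
fit(z,2.2)
E
```

```text
x y yaw pivot [ 0.5835 -0.0789 -0.1313  1.8421] rms 3.158586141051837
```

Run:
```python
from fit import *
np.set_printoptions(precision=0,suppress=True)
for f in(1.6,1.84,2.0,2.2,2.35): print(f,((proj("scene",pts([.5835,-.082,-.128,f]))-[250,110])*2.8).round().tolist())
```

```text
1.6 [[88.0, 181.0], [340.0, 110.0], [194.0, 354.0], [470.0, 261.0], [94.0, 282.0], [437.0, 176.0]]
1.84 [[89.0, 162.0], [346.0, 91.0], [192.0, 375.0], [464.0, 282.0], [94.0, 282.0], [437.0, 176.0]]
2.0 [[92.0, 152.0], [352.0, 81.0], [189.0, 385.0], [458.0, 292.0], [94.0, 282.0], [437.0, 176.0]]
2.2 [[96.0, 144.0], [360.0, 72.0], [184.0, 392.0], [448.0, 301.0], [94.0, 282.0], [437.0, 176.0]]
2.35 [[101.0, 141.0], [368.0, 68.0], [179.0, 395.0], [440.0, 304.0], [94.0, 282.0], [437.0, 176.0]]
```

The finger rode over the edge: the board is at about 1.85 rad, so its front edge is too low at h≈25. I'll press the rear half down further, leave it with a +x retreat first, then push the front edge with a lower tip.

>>> carry_out --moves '[{"x":0,"y":0.3,"z":-0.2,"turn":0},{"x":0,"y":0.6,"z":0,"turn":0},{"x":0,"y":0.6,"z":0,"turn":0},{"x":0,"y":0.6,"z":0,"turn":0},{"x":0,"y":0.6,"z":0,"turn":0},{"x":0,"y":0.6,"z":0,"turn":0},{"x":0,"y":0.5,"z":0,"turn":0},{"x":0,"y":0,"z":0.2,"turn":0}]'

```text
t: 17.6
tool_pos: [0.6403, -0.1231, 0.1956]
tool_rot: [2.358, 2.072, 0.002]
contact_force: [0.0, 0.4, 1.1]
opening: -0.0001
grip_force: 0.0
```

>>> carry_out --moves '[{"x":0,"y":0,"z":0.4,"turn":0},{"x":0,"y":0,"z":0.5,"turn":0},{"x":0,"y":0,"z":0.5,"turn":0},{"x":0,"y":0,"z":0.5,"turn":0},{"x":0,"y":0,"z":0.4,"turn":0},{"x":0,"y":0,"z":0.4,"turn":0},{"x":0,"y":0,"z":0.4,"turn":0},{"x":0,"y":0,"z":0.3,"turn":0}]'

```text
t: 18.4
tool_pos: [0.6385, -0.1227, 0.1085]
tool_rot: [-2.36, -2.073, 0.001]
contact_force: [-1.2, -0.2, 0.3]
opening: -0.0002
grip_force: 0.0
```

>>> carry_out --moves '[{"x":0,"y":-0.08,"z":0.3,"turn":0},{"x":0,"y":-0.08,"z":0.3,"turn":0},{"x":0,"y":-0.1,"z":0.2,"turn":0},{"x":0,"y":-0.1,"z":0.2,"turn":0},{"x":0,"y":-0.1,"z":0.1,"turn":0},{"x":0,"y":-0.1,"z":0,"turn":0},{"x":0,"y":0,"z":0,"turn":0},{"x":0,"y":0,"z":0,"turn":0}]'

```text
t: 19.2
tool_pos: [0.6245, -0.1209, 0.0821]
tool_rot: [-2.36, -2.073, 0.001]
contact_force: [-0.2, 0.4, -0.2]
opening: 0.0002
grip_force: 0.0
```

```bash
python3 sf.py 70 -30 -56; python3 -c "
from h import *
snap('scene','a8')"
```

```text
t 19.2 p [ 0.625 -0.121  0.082] yaw 82.60783910553488 z [-0.001  0.    -1.   ] F [-0.233  0.385 -0.168] q [-0.308  0.174  1.683 -0.     1.285 -0.179] op 0.0002286231896262301
units [ 0.053  0.983 -0.078]
turn -0.0007358464240023168
```

>>> carry_out --moves '[{"x":0,"y":0.4,"z":0,"turn":0},{"x":0,"y":0.3,"z":-0.6,"turn":0},{"x":0,"y":0,"z":-1,"turn":0},{"x":0,"y":0,"z":-1,"turn":0},{"x":0,"y":0,"z":-1,"turn":0},{"x":0,"y":0,"z":-1,"turn":0},{"x":0,"y":0,"z":-1,"turn":0},{"x":0,"y":0,"z":-1,"turn":0}]'

```text
t: 20.05
tool_pos: [0.643, -0.1233, 0.2497]
tool_rot: [2.359, 2.073, 0.001]
contact_force: [-0.0, 0.5, -0.2]
opening: 0.0002
grip_force: 0.0
```

>>> carry_out --moves '[{"x":0,"y":-0.7,"z":-0.2,"turn":0},{"x":0,"y":-1,"z":0,"turn":0},{"x":0,"y":-1,"z":0,"turn":0},{"x":0,"y":-1,"z":0,"turn":0},{"x":0,"y":-1,"z":0,"turn":0},{"x":0,"y":-1,"z":0,"turn":0},{"x":0,"y":-1,"z":0,"turn":0},{"x":0,"y":-1,"z":0,"turn":0}]'

```text
t: 20.85
tool_pos: [0.4511, -0.0984, 0.2537]
tool_rot: [2.359, 2.073, 0.001]
contact_force: [0.3, -0.5, 1.1]
opening: 0.0002
grip_force: 0.0
```

```bash
python3 sf.py -130 -30 30
python3 - <<'E'
from fit import *
snap('scene','a9')
for m in ctrl.look_for("scene","panel")[:2]: r=m["rect"]; print(m["confidence"],np.round([r[0],r[1],r[0]+r[2],r[1]+r[3]]))
for f in(1.8,2.,2.2,2.4,2.6,2.8):
    p=pts([.5835,-.082,-.128,f])[:4]; ex=np.array([.992,-.128,0]); n=np.cos(f)*ex-[0,0,np.sin(f)]
    q=proj("scene",np.vstack([p,p+.012*n])); print(f,q.min(0).round(),q.max(0).round())
E
```

```text
t 20.85 p [ 0.451 -0.098  0.254] yaw 82.61694365406368 z [ 0.002 -0.001 -1.   ] F [ 0.335 -0.501  1.117] q [-0.376 -0.381  1.907 -0.     1.614 -0.247] op 0.00019413513235120005
units [ 0.052 -0.027  3.349]
turn -0.0005769420752672141
0.58 [288. 135. 410. 250.]
1.8 [281. 144.] [416. 246.]
2.0 [282. 139.] [413. 249.]
2.2 [283. 136.] [410. 251.]
2.4 [285. 134.] [406. 251.]
2.6 [288. 134.] [402. 250.]
2.8 [291. 134.] [397. 247.]
```

The board is at about 2.3 rad now (edge h≈60). I'll descend lower this time and push.

>>> carry_out --moves '[{"x":0,"y":0,"z":0.3,"turn":0},{"x":0,"y":0,"z":0.5,"turn":0},{"x":0,"y":0,"z":0.5,"turn":0},{"x":0,"y":0,"z":0.5,"turn":0},{"x":0,"y":0,"z":0.5,"turn":0},{"x":0,"y":0,"z":0.5,"turn":0},{"x":0,"y":0,"z":0.5,"turn":0},{"x":0,"y":0,"z":0.1,"turn":0}]'

```text
t: 21.75
tool_pos: [0.4502, -0.098, 0.1646]
tool_rot: [-2.358, -2.072, 0.003]
contact_force: [0.0, -0.0, -0.2]
opening: -0.0
grip_force: 0.0
```

>>> carry_out --moves '[{"x":0,"y":0.4,"z":0,"turn":0},{"x":0,"y":0.5,"z":0,"turn":0},{"x":0,"y":0.5,"z":0,"turn":0},{"x":0,"y":0.5,"z":0,"turn":0},{"x":0,"y":0.5,"z":0,"turn":0},{"x":0,"y":0.5,"z":0,"turn":0},{"x":0,"y":0.5,"z":0,"turn":0},{"x":0,"y":0.3,"z":0,"turn":0}]'

```text
t: 22.55
tool_pos: [0.5477, -0.1113, 0.1917]
tool_rot: [2.351, 2.068, 0.009]
contact_force: [-27.0, 13.7, 85.2]
opening: 0.0
grip_force: 44.2
```

```bash
python3 sf.py -22 -30 30
python3 - <<'E'
from fit import *
snap('scene','a10')
for m in ctrl.look_for("scene","panel")[:2]: r=m["rect"]; print(m["confidence"],np.round([r[0],r[1],r[0]+r[2],r[1]+r[3]]))
for f in(2.4,2.6,2.8,3.,3.14,3.25,3.4):
    p=pts([.5835,-.082,-.128,f])[:4]; ex=np.array([.992,-.128,0]); n=np.cos(f)*ex-[0,0,np.sin(f)]
    q=proj("scene",np.vstack([p,p+.012*n])); print(f,q.min(0).round(),q.max(0).round())
E
```

```text
t 22.55 p [ 0.548 -0.111  0.192] yaw 82.65799365081033 z [ 0.012 -0.004 -1.   ] F [-27.04   13.66   85.194] q [-0.334 -0.109  1.784 -0.     1.455 -0.205] op 2.7155949229545694e-05
units [0.068 0.388 0.874]
turn 0.00013951552589480052
0.74 [293. 132. 400. 245.]
2.4 [285. 134.] [406. 251.]
2.6 [288. 134.] [402. 250.]
2.8 [291. 134.] [397. 247.]
3.0 [295. 137.] [397. 243.]
3.14 [297. 139.] [400. 240.]
3.25 [296. 142.] [403. 237.]
3.4 [294. 147.] [407. 232.]
```

Upward load: the board's top edge is caught under the knuckles because the tip is too deep. I'll raise at once.

>>> carry_out --moves '[{"x":0,"y":0,"z":-0.6,"turn":0},{"x":0,"y":0,"z":-0.6,"turn":0},{"x":0,"y":-0.2,"z":-0.4,"turn":0},{"x":0,"y":-0.3,"z":0,"turn":0},{"x":0,"y":-0.3,"z":0,"turn":0},{"x":0,"y":0,"z":0,"turn":0},{"x":0,"y":0,"z":0,"turn":0},{"x":0,"y":0,"z":0,"turn":0}]'

```text
t: 23.45
tool_pos: [0.5228, -0.1076, 0.2061]
tool_rot: [-2.359, -2.073, 0.001]
contact_force: [0.5, 0.4, 0.7]
opening: 0.0001
grip_force: 0.0
```

```bash
python3 sf.py -22 -30 60
python3 - <<'E'
from fit import *
a=snap('scene','a11')
for m in ctrl.look_for("scene","panel")[:2]: r=m["rect"]; print(m["confidence"],np.round([r[0],r[1],r[0]+r[2],r[1]+r[3]]))
E
```

```text
t 23.45 p [ 0.523 -0.108  0.206] yaw 82.60378076940711 z [-0.001  0.    -1.   ] F [0.483 0.376 0.695] q [-0.342 -0.17   1.815  0.     1.498 -0.213] op 8.251438105763438e-05
units [0.049 1.405 0.241]
turn -0.0008066777515845359
0.98 [294. 136. 398. 245.]
```

>>> carry_out --moves '[{"x":0,"y":0.2,"z":0,"turn":0},{"x":0,"y":0.2,"z":0,"turn":0},{"x":0,"y":0.2,"z":0,"turn":0},{"x":0,"y":0.2,"z":0,"turn":0},{"x":0,"y":0.2,"z":0,"turn":0},{"x":0,"y":0.2,"z":0,"turn":0},{"x":0,"y":0.1,"z":0,"turn":0},{"x":0,"y":0,"z":0,"turn":0}]'

```text
t: 24.35
tool_pos: [0.5557, -0.1119, 0.2069]
tool_rot: [-2.36, -2.074, 0.0]
contact_force: [-0.2, -0.2, -0.2]
opening: 0.0002
grip_force: 0.0
```

```bash
python3 sf.py -20 -30 66
python3 - <<'E'
from fit import *
a=snap('scene','a12'); 
for m in ctrl.look_for("scene","panel")[:2]: r=m["rect"]; print(m["confidence"],np.round([r[0],r[1],r[0]+r[2],r[1]+r[3]],1))
A=cv2.resize(np.array(a)[110:270,270:420],None,fx=3.7,fy=3.7,interpolation=cv2.INTER_CUBIC)
cv2.imwrite("pics/c12.png",cv2.cvtColor(A,cv2.COLOR_RGB2BGR))
E
```

```text
t 24.35 p [ 0.556 -0.112  0.207] yaw 82.6155430135678 z [-0.  0. -1.] F [-0.152 -0.16  -0.169] q [-0.33  -0.09   1.74  -0.     1.491 -0.201] op 0.0002463061146867197
units [0.051 0.159 0.037]
turn -0.000601387863556973
```

View pics/c12.png

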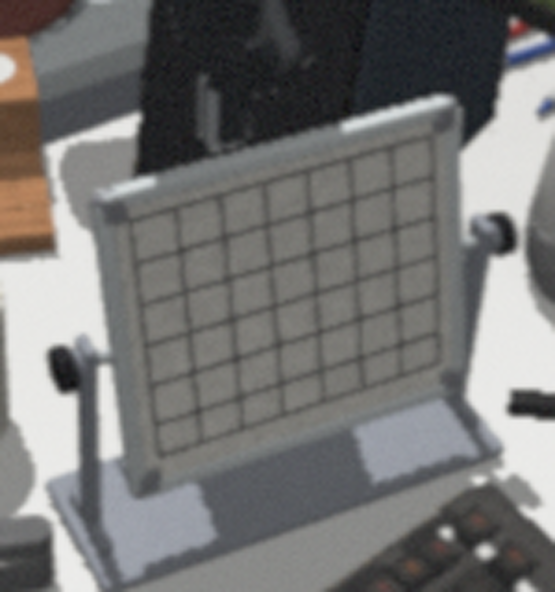

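The zoom shows the board nearly upright with the ruled face to the back. Its corners are at (100,212), (458,122), (143,490) and (460,390), and the knobs at (65,368) and (497,233).

Run:
```python
from fit import *
np.set_printoptions(precision=0,suppress=True)
z=np.array([(100,212),(458,122),(143,490),(460,390),(65,368),(497,233)])/3.7+[270,110]
fit(z,3.)
for f in(2.8,2.9,3.,3.14,3.25): print(f,((proj("scene",pts([.5835,-.082,-.128,f]))-[270,110])*3.7).round().tolist())
# initial view: edge lines for reference
for n in("a10","a11","a12"): pass
```

```text
x y yaw pivot [ 1. -0. -0.  3.] rms 2.349927480182513
2.8 [[86.0, 196.0], [451.0, 95.0], [136.0, 509.0], [470.0, 395.0], [50.0, 372.0], [504.0, 232.0]]
2.9 [[93.0, 203.0], [460.0, 101.0], [130.0, 502.0], [462.0, 389.0], [50.0, 372.0], [504.0, 232.0]]
3.0 [[100.0, 212.0], [469.0, 108.0], [123.0, 494.0], [453.0, 382.0], [50.0, 372.0], [504.0, 232.0]]
3.14 [[111.0, 227.0], [482.0, 121.0], [114.0, 480.0], [442.0, 371.0], [50.0, 372.0], [504.0, 232.0]]
3.25 [[119.0, 241.0], [492.0, 134.0], [107.0, 468.0], [433.0, 360.0], [50.0, 372.0], [504.0, 232.0]]
```

>>> carry_out --moves '[{"x":0,"y":0.1,"z":0,"turn":0},{"x":0,"y":0.1,"z":0,"turn":0},{"x":0,"y":0.1,"z":0,"turn":0},{"x":0,"y":0.1,"z":0,"turn":0},{"x":0,"y":0.1,"z":0,"turn":0},{"x":0,"y":0.1,"z":0,"turn":0},{"x":0,"y":0,"z":0,"turn":0},{"x":0,"y":0,"z":0,"turn":0}]'

```text
t: 25.25
tool_pos: [0.5703, -0.1138, 0.2069]
tool_rot: [-2.36, -2.073, 0.0]
contact_force: [0.7, 0.7, 0.3]
opening: 0.0002
grip_force: 0.0
```

```bash
cat > track.py <<'E'
import sys
from fit import *
np.set_printoptions(precision=1,suppress=True)
z=np.array([(100,212),(458,122),(143,490),(460,390),(65,368),(497,233)])/3.7+[270,110]
g=lambda n:cv2.imread(f"pics/{n}.png",0)
snap("scene",sys.argv[1])
q,st,e=cv2.calcOpticalFlowPyrLK(g("a12"),g(sys.argv[1]),z.astype(np.float32)[:,None],None,winSize=(15,15),maxLevel=2)
q=q[:,0]; print("moved",(q-z).tolist(),st.ravel(),e.ravel())
sl=lambda q:np.mean([(q[2,0]-q[0,0])/(q[2,1]-q[0,1]),(q[3,0]-q[1,0])/(q[3,1]-q[1,1])])
F=np.linspace(2.6,3.6,101); S=[sl(proj("scene",pts([.5835,-.082,-.128,f]))) for f in F]
print("pivot from slope",np.interp(-sl(q),-np.array(S),F),"a12:",np.interp(-sl(z),-np.array(S),F))
for m in ctrl.look_for("scene","panel")[:1]: r=m["rect"]; print(m["confidence"],np.round([r[0],r[1],r[0]+r[2],r[1]+r[3]],1))
E
python3 sf.py -10 -30 66; python3 track.py a13
```

```text
t 25.25 p [ 0.57  -0.114  0.207] yaw 82.60866987072086 z [-0.  0. -1.] F [0.699 0.671 0.349] q [-0.325 -0.054  1.707  0.     1.49  -0.196] op 0.00015879843571485418
units [ 0.051 -0.03   0.037]
turn -0.000721346836196007
moved [[-0.9236945074957816, 0.25201910895270885], [-0.010529389252496912, 0.009097949878594136], [0.010500521273229424, -0.01563860919023341], [0.002213761613177212, 0.007848378774269804], [-0.00042889569255066817, 0.010679090345234954], [-0.002638533308697788, 0.003955737964531636]] [1 1 1 1 1 1] [6.5 1.6 0.9 0.7 1.  1.2]
pivot from slope 2.852634359586331 a12: 2.8662364184184397
0.87 [297.9 134.5 400.6 243.5]
```

```bash
python3 - <<'E'
from h import *
np.set_printoptions(precision=0,suppress=True)
for n,p in(("c5 crop",(.638,-.1226,.096)),("c6 crop",(.4493,-.0981,.2521)),("c7",(.546,-.111,.195)),("a13",(.570,-.114,.207))):
    p=np.array(p); q=proj("scene",np.array([p,p+[0,0,.073],p+[0,0,.15]]))
    print(n,q.round().tolist(),(q-[130,60]).round().tolist())
E
python3 - <<'E'
import cv2,numpy as np
# crude change measure around the gripper between a12,a13
a,b=[cv2.imread(f"pics/{n}.png",0).astype(int) for n in("a12","a13")]
d=abs(a-b)>25; ys,xs=np.where(d); print(len(xs), np.percentile(xs,[2,50,98]),np.percentile(ys,[2,50,98]))
E
```

```text
c5 crop [[345.0, 231.0], [348.0, 204.0], [350.0, 171.0]] [[215.0, 171.0], [218.0, 144.0], [220.0, 111.0]]
c6 crop [[305.0, 113.0], [305.0, 80.0], [305.0, 41.0]] [[175.0, 53.0], [175.0, 20.0], [175.0, -19.0]]
c7 [[326.0, 164.0], [327.0, 132.0], [328.0, 95.0]] [[196.0, 104.0], [197.0, 72.0], [198.0, 35.0]]
a13 [[332.0, 166.0], [333.0, 134.0], [335.0, 96.0]] [[202.0, 106.0], [203.0, 74.0], [205.0, 36.0]]
1457 [290. 335. 385.] [  2.    61.   227.88]
```

>>> carry_out --moves '[{"x":0,"y":0.1,"z":0,"turn":0},{"x":0,"y":0.1,"z":0,"turn":0},{"x":0,"y":0.1,"z":0,"turn":0},{"x":0,"y":0.1,"z":0,"turn":0},{"x":0,"y":0,"z":0,"turn":0},{"x":0,"y":0,"z":0,"turn":0},{"x":0,"y":0,"z":0,"turn":0},{"x":0,"y":0,"z":0,"turn":0}]'

```text
t: 26.15
tool_pos: [0.5802, -0.1151, 0.207]
tool_rot: [-2.36, -2.074, 0.0]
contact_force: [0.2, -0.6, -0.3]
opening: -0.0003
grip_force: 0.0
```

```bash
python3 sf.py -10 -30 66; python3 track.py a14
python3 - <<'E'
from h import *
snap("top","b14")
for q,z in(("panel",.14),("stand",0)):
    for m in ctrl.look_for("top",q)[:1]: print(q,m)
import cv2
a=cv2.imread("pics/a14.png"); 
for r in range(128,176,4): print(r,a[r,318:350:3].mean(1).astype(int))
E
```

```text
t 26.15 p [ 0.58  -0.115  0.207] yaw 82.60889170362134 z [-0. -0. -1.] F [ 0.226 -0.618 -0.32 ] q [-0.322 -0.031  1.684 -0.     1.489 -0.193] op -0.0002735319713963604
units [ 0.051 -0.428  0.041]
turn -0.0007174751216933985
moved [[-1.1148260992926566, 0.26675909918708385], [-0.015534272064996912, 0.002445117847344136], [0.004335970491979424, -0.01461627032304591], [0.008164689347552212, 0.005925771352394804], [0.0015242293074493318, 0.007245862806172454], [0.008225724503802212, -0.00043879328546836405]] [1 1 1 1 1 1] [7.7 1.5 0.8 0.7 0.9 1.3]
pivot from slope 2.8498908169828967 a12: 2.8662364184184397
0.63 [296.2 135.5 398.8 244.4]
panel {'rect': [257.7, 177.7, 81.0, 17.3], 'confidence': 0.62}
stand {'rect': [254.1, 177.5, 94.2, 43.3], 'confidence': 0.76}
128 [33 34 30 29 27 32 32 33 36 50 50]
132 [33 30 34 35 33 37 33 33 29 33 35]
136 [35 38 32 37 46 27 32 36 31 31 31]
140 [34 33 37 36 81 36 26 33 28 25 37]
144 [27 35 32 31 73 93 42 30 29 34 32]
148 [ 29  32  33  31  72  88  40  28  42 107 124]
152 [ 31  33  48  71  83  89  32  38  49 117 115]
156 [197 123 126 117 114  90  59  84 112 110 102]
160 [115 109 111 112 118 108  86  96 103 117 122]
164 [112  95  90 102  96 119 121 118  97 122 118]
168 [ 95 114 118 122  96 118 116 116  94 110 100]
172 [ 94 118 120 118  88 109  93 108  95 117 119]
```

The tip is evidently about 20 mm shorter than reported and passed just over the board's top rim, which hasn't moved. New plan: rise, open, straddle the top edge, and push it upright with the inner side of the front fingertip.

>>> carry_out --moves '[{"x":0,"y":0,"z":-0.6,"turn":0},{"x":0,"y":0,"z":-0.8,"turn":0},{"x":0,"y":0,"z":-0.6,"turn":0},{"x":0,"y":-0.5,"z":0,"turn":0},{"x":0,"y":-0.5,"z":0,"turn":0},{"x":0,"y":0,"z":0,"turn":0},{"x":0,"y":0,"z":0,"turn":0},{"x":0,"y":0,"z":0,"turn":0}]'

```text
t: 27.2
tool_pos: [0.5554, -0.1119, 0.2566]
tool_rot: [-2.36, -2.073, 0.0]
contact_force: [0.2, -0.3, -0.2]
opening: -0.0003
grip_force: 0.0
```

>>> carry_out --moves '[{"x":0,"y":0,"z":0,"turn":0},{"x":0,"y":0,"z":0,"turn":0},{"x":0,"y":0,"z":0,"turn":0},{"x":0,"y":0,"z":0,"turn":0},{"x":0,"y":0,"z":0,"turn":0},{"x":0,"y":0,"z":0,"turn":0},{"x":0,"y":0,"z":0,"turn":0},{"x":0,"y":0,"z":0,"turn":0}]' --grip 70

```text
t: 28.0
tool_pos: [0.5555, -0.1119, 0.257]
tool_rot: [2.36, 2.074, 0.0]
contact_force: [0.0, 1.4, -0.1]
opening: 0.0698
grip_force: 0.0
```

```bash
python3 sf.py -20 -30 50; python3 track.py a15
```

```text
t 28.0 p [ 0.555 -0.112  0.257] yaw 82.61007633892966 z [ 0.  0. -1.] F [ 0.012  1.41  -0.095] q [-0.33  -0.114  1.68   0.     1.576 -0.201] op 0.06980330744064572
units [0.05  0.169 2.68 ]
turn -0.0006967993351278359
moved [[0.5143548089104684, -0.18776970940666615], [-3.134237749691238e-05, -0.005031688793280864], [-0.017606168179895576, -0.01644732501054591], [0.007096574113177212, -0.0006507667335426959], [0.0009138777449493318, 0.007688367688984954], [0.002915665910052212, 0.001331226245781636]] [1 1 1 1 1 1] [4.5 1.5 0.8 0.8 0.9 1.1]
pivot from slope 2.8737056112022024 a12: 2.8662364184184397
0.69 [295.6 134.8 398.7 243.7]
```

>>> carry_out --moves '[{"x":0,"y":0,"z":0.3,"turn":0},{"x":0,"y":0,"z":0.3,"turn":0},{"x":0,"y":0,"z":0.3,"turn":0},{"x":0,"y":0,"z":0.3,"turn":0},{"x":0,"y":0,"z":0.2,"turn":0},{"x":0,"y":0,"z":0,"turn":0},{"x":0,"y":0,"z":0,"turn":0},{"x":0,"y":0,"z":0,"turn":0}]'

```text
t: 28.9
tool_pos: [0.5557, -0.112, 0.2225]
tool_rot: [2.359, 2.073, 0.001]
contact_force: [-0.1, -0.1, -0.3]
opening: 0.0701
grip_force: 0.0
```

>>> carry_out --moves '[{"x":0,"y":0,"z":0.2,"turn":0},{"x":0,"y":0,"z":0.3,"turn":0},{"x":0,"y":0,"z":0.3,"turn":0},{"x":0,"y":0,"z":0.3,"turn":0},{"x":0,"y":0,"z":0.1,"turn":0},{"x":0,"y":0,"z":0,"turn":0},{"x":0,"y":0,"z":0,"turn":0},{"x":0,"y":0,"z":0,"turn":0}]'

```text
t: 29.7
tool_pos: [0.5557, -0.112, 0.1925]
tool_rot: [2.36, 2.073, 0.001]
contact_force: [-0.3, 0.2, 0.6]
opening: 0.07
grip_force: 0.0
```

>>> carry_out --moves '[{"x":0,"y":0,"z":0,"turn":0},{"x":0,"y":0,"z":0,"turn":0},{"x":0,"y":0.2,"z":0,"turn":0},{"x":0,"y":0.2,"z":0,"turn":0},{"x":0,"y":0.2,"z":0,"turn":0},{"x":0,"y":0.2,"z":0,"turn":0},{"x":0,"y":0.16,"z":0,"turn":0},{"x":0,"y":0,"z":0,"turn":0}]' --grip 40 --newtons 20

```text
t: 30.5
tool_pos: [0.5808, -0.1152, 0.1941]
tool_rot: [2.358, 2.072, 0.003]
contact_force: [-0.6, 0.7, 7.0]
opening: 0.0401
grip_force: 3.2
```

```bash
python3 sf.py 0 -30 50; python3 track.py a16
```

```text
t 30.5 p [ 0.581 -0.115  0.194] yaw 82.61468093588759 z [ 0.003 -0.    -1.   ] F [-0.581  0.742  6.998] q [-0.322 -0.024  1.698  0.     1.464 -0.193] op 0.040145454502486244
units [ 0.052 -0.052  0.165]
turn -0.0006164339574845993
moved [[-0.23692692937078164, 2.4978839771167713], [0.5527030326225031, 0.43959416569890664], [-0.8292821935705206, -1.0001356795027334], [-0.06248350401182279, -0.1599525245460427], [-3.216717692566817e-05, 0.015287244642109954], [0.000962540910052212, -0.00010309992609336405]] [1 1 1 1 1 1] [10.  22.4  4.7  5.8  1.   1.2]
pivot from slope 2.875636335920752 a12: 2.8662364184184397
0.68 [296.4 136.  400.5 242.4]
```

>>> carry_out --moves '[{"x":0,"y":0,"z":0,"turn":0},{"x":0,"y":0,"z":0,"turn":0},{"x":0,"y":0,"z":0,"turn":0},{"x":0,"y":0,"z":0,"turn":0},{"x":0,"y":0,"z":0,"turn":0},{"x":0,"y":0,"z":0,"turn":0},{"x":0,"y":0,"z":0,"turn":0},{"x":0,"y":0,"z":0,"turn":0}]' --grip 18

```text
t: 31.4
tool_pos: [0.5821, -0.1154, 0.1975]
tool_rot: [2.355, 2.07, 0.007]
contact_force: [-1.7, 1.2, 15.1]
opening: 0.018
grip_force: 7.2
```

```bash
python3 sf.py 0 -30 50; python3 track.py a17
```

```text
t 31.4 p [ 0.582 -0.115  0.198] yaw 82.62348951445128 z [ 0.007 -0.002 -1.   ] F [-1.725  1.215 15.085] q [-0.322 -0.026  1.695  0.001  1.465 -0.193] op 0.017958706041027138
units [ 0.053 -0.106  0.3  ]
turn -0.00046269525912765466
moved [[2.0838433343010934, 6.029988469304271], [0.8125602103568781, 3.0399359625739066], [-2.7739233068517706, -5.485471983213671], [-0.011000349714947788, -0.1035560401710427], [0.0012495711043243318, 0.006818616712422454], [-0.013136580183697788, -0.006160839183905864]] [1 1 1 1 1 1] [10.2 49.2 14.5  6.2  0.9  1.5]
pivot from slope 2.925913429661301 a12: 2.8662364184184397
0.78 [297.5 137.2 399.3 237.3]
```

The board is nearly upright, but the edge presses lightly under the hand (15 N). I'll open a little, lift clear and measure.

>>> carry_out --moves '[{"x":0,"y":0,"z":-0.2,"turn":0},{"x":0,"y":0,"z":-0.2,"turn":0},{"x":0,"y":0,"z":-0.2,"turn":0},{"x":0,"y":0,"z":0,"turn":0},{"x":0,"y":0,"z":0,"turn":0},{"x":0,"y":0,"z":0,"turn":0},{"x":0,"y":0,"z":0,"turn":0},{"x":0,"y":0,"z":0,"turn":0}]'

```text
t: 32.3
tool_pos: [0.5791, -0.115, 0.2067]
tool_rot: [-2.36, -2.073, 0.0]
contact_force: [-0.1, 0.4, -0.4]
opening: 0.0176
grip_force: 0.0
```

```bash
python3 sf.py 0 -30 60; python3 track.py a18
```

```text
t 32.3 p [ 0.579 -0.115  0.207] yaw 82.60613155571431 z [-0.  0. -1.] F [-0.113  0.428 -0.397] q [-0.322 -0.033  1.686 -0.     1.489 -0.193] op 0.017618643114355976
units [0.051 0.017 0.266]
turn -0.0007656487905130257
moved [[2.3534356194573434, 5.944600285710521], [0.7485648490287531, 2.8754156989020316], [-2.7608007482580206, -5.471006651182421], [-0.024397566511822788, -0.1291755470069802], [0.005155821104324332, 0.012632215345234954], [-0.005202009871197788, -0.009212596996405864]] [1 1 1 1 1 1] [ 9.  49.7 14.6  6.7  0.9  1.5]
pivot from slope 2.929260413613022 a12: 2.8662364184184397
0.82 [297.3 139.8 400.9 239.9]
```

>>> carry_out --moves '[{"x":0,"y":0,"z":-0.3,"turn":0},{"x":0,"y":0,"z":-0.5,"turn":0},{"x":0,"y":0,"z":-0.7,"turn":0},{"x":0,"y":0,"z":-0.7,"turn":0},{"x":0,"y":-0.5,"z":-0.3,"turn":0},{"x":0,"y":-1,"z":0,"turn":0},{"x":0,"y":-1,"z":0,"turn":0},{"x":0,"y":-1,"z":0,"turn":0}]'

```text
t: 33.2
tool_pos: [0.4922, -0.1038, 0.2718]
tool_rot: [2.358, 2.072, 0.002]
contact_force: [0.8, 0.1, -0.0]
opening: 0.0179
grip_force: 0.0
```

```bash
python3 track.py a19
cat > ncc.py <<'E'
import sys
from fit import *
from scipy.optimize import minimize
Y,Z=np.meshgrid(np.linspace(-.098,.098,120),np.linspace(-.083,.083,100))
def tex(im,p):
    x,y,w,f=p; ex=np.array([np.cos(w),np.sin(w),0]); ey=np.array([-np.sin(w),np.cos(w),0])
    u=np.sin(f)*ex+[0,0,np.cos(f)]; n=np.cos(f)*ex-[0,0,np.sin(f)]
    P=np.array([x,y,.14])-.006*n+Y.ravel()[:,None]*ey+Z.ravel()[:,None]*u
    q=proj("scene",P).astype(np.float32).reshape(*Y.shape,2)
    t=cv2.remap(im,q[...,0],q[...,1],cv2.INTER_LINEAR).astype(np.float32)
    t=cv2.GaussianBlur(t,(0,0),1.5)-cv2.GaussianBlur(t,(0,0),8); return (t-t.mean())/t.std()
ims=[cv2.imread(f"pics/{n}.png",0) for n in("a9","a12",sys.argv[1])]
def cost(v):
    T=[tex(i,[.5835+v[3],-.082+v[4],-.128+v[5],f]) for i,f in zip(ims,v[:3])]
    return -sum((T[a]*T[b]).mean() for a,b in((0,1),(0,2),(1,2)))+ 20*(v[3]**2+v[4]**2)/.005**2*.001+(v[5]/.02)**2*.001
best=min((minimize(cost,[a,b,c,0,0,0],method="Nelder-Mead",options=dict(initial_simplex=np.array([[a,b,c,0,0,0]]+[[a+.1*(k==0),b+.1*(k==1),c+.1*(k==2),.003*(k==3),.003*(k==4),.02*(k==5)] for k in range(6)]),maxiter=400)) for a in(2.25,2.5) for b in(2.87,3.0) for c in(3.05,3.18)),key=lambda s:s.fun)
print(np.round(best.x,4),best.fun)
E
python3 ncc.py a19
```

```text
moved [[5.003002269847968, 5.175938786687084], [0.7540274955131281, 2.8470038336676566], [-2.7742590002111456, -5.462675352354296], [-0.014418318464947788, -0.1237129005226052], [0.003721494932449332, 0.011731946790547454], [-0.004408552839947788, -0.000988109691718364]] [1 1 1 1 1 1] [24.7 49.8 14.6  6.5  0.9  1.6]
pivot from slope 2.969347290977182 a12: 2.8662364184184397
0.95 [298.  141.3 401.5 237.3]Traceback (most recent call last):
  File "ncc.py", line 16, in <module>
    best=min((minimize(cost,[a,b,c,0,0,0],method="Nelder-Mead",options=dict(initial_simplex=np.array([[a,b,c,0,0,0]]+[[a+.1*(k==0),b+.1*(k==1),c+.1*(k==2),.003*(k==3),.003*(k==4),.02*(k==5)] for k in range(6)]),maxiter=400)) for a in(2.25,2.5) for b in(2.87,3.0) for c in(3.05,3.18)),key=lambda s:s.fun)
  File "ncc.py", line 16, in <genexpr>
    best=min((minimize(cost,[a,b,c,0,0,0],method="Nelder-Mead",options=dict(initial_simplex=np.array([[a,b,c,0,0,0]]+[[a+.1*(k==0),b+.1*(k==1),c+.1*(k==2),.003*(k==3),.003*(k==4),.02*(k==5)] for k in range(6)]),maxiter=400)) for a in(2.25,2.5) for b in(2.87,3.0) for c in(3.05,
[... 220 characters left out ...]
^^^^^^^^^^^^^^^^^^^^^^^^^^^^^^^
    res = _minimize_neldermead(fun, x0, args, callback, bounds=bounds,
                               **options)
    fsim[k] = func(sim[k])
              ~~~~^^^^^^^^
    fx = function(np.copy(x), *(wrapper_args + args))
  File "ncc.py", line 14, in cost
    T=[tex(i,[.5835+v[3],-.082+v[4],-.128+v[5],f]) for i,f in zip(ims,v[:3])]
       ~~~^^^^^^^^^^^^^^^^^^^^^^^^^^^^^^^^^^^^^^^^
  File "ncc.py", line 9, in tex
    q=proj("scene",P).astype(np.float32).reshape(*Y.shape,2)
      ~~~~^^^^^^^^^^^
  File "h.py", line 4, in proj
    c=ctrl.calibration(cam); P=np.atleast_2d(P)@np.array(c["R"]).T+np.array(c["t"])
ValueError: time passes only in moves, steps and waits
```

```bash
sed -i 's/^from station import ctrl/from station import ctrl\nimport functools\ncal=functools.cache(lambda n: ctrl.calibration(n))/; s/c=ctrl.calibration(cam)/c=cal(cam)/' h.py; timeout 300 python3 ncc.py a19
```

```text
[ 2.2967e+00  2.8770e+00  3.1068e+00 -3.4000e-03  2.7000e-03  9.1000e-03] -2.4745788521141012
```

The texture match puts the pivot at 3.107 rad, inside 3.0416–3.2416. Last check of the other things before handing in.

>>> carry_out --moves '[{"x":-0.5,"y":-0.3,"z":-0.3,"turn":0},{"x":-1,"y":-0.3,"z":0,"turn":0},{"x":-1,"y":-0.3,"z":0,"turn":0},{"x":-1,"y":-0.3,"z":0,"turn":0},{"x":-1,"y":-0.3,"z":0,"turn":0},{"x":-1,"y":-0.3,"z":0,"turn":0},{"x":-1,"y":-0.3,"z":0,"turn":0},{"x":0,"y":0,"z":0,"turn":0}]'

```text
t: 34.1
tool_pos: [0.4187, -0.2614, 0.2783]
tool_rot: [2.363, 2.068, -0.001]
contact_force: [-0.4, -0.1, -0.6]
opening: 0.018
grip_force: 0.0
```

```bash
python3 - <<'E'
from h import *
np.set_printoptions(precision=3,suppress=True)
for c in("scene","top"):
    snap(c,c+"20")
    for q,z in(("mug_mid",.05),("marker",.02),("earbud_case",0),("card_case",0)):
        for m in ctrl.mark_of(c,q)[:3]: print(c,q,round(m["confidence"],2),back(c,m["pixel"],z))
E
timeout 300 python3 ncc.py scene20; python3 st.py
```

```text
scene mug_mid 0.72 [ 0.656 -0.372  0.05 ]
scene mug_mid 0.69 [ 0.45  -0.354  0.05 ]
scene earbud_case 0.65 [ 0.557 -0.255  0.   ]
top mug_mid 0.89 [ 0.444 -0.215  0.05 ]
top mug_mid 0.76 [ 0.656 -0.376  0.05 ]
top marker 0.64 [ 0.557 -0.068  0.02 ]
top earbud_case 0.63 [ 0.569 -0.261  0.   ]
[ 2.3002e+00  2.8785e+00  3.1086e+00 -3.5000e-03  2.6000e-03  9.6000e-03] -2.4758854312590466
t 34.6 p [ 0.42  -0.258  0.277] yaw 82.66752770287555 z [ 0. -0. -1.] F [ 1.128  0.483 -0.068] q [-0.702 -0.305  1.811  0.     1.636 -0.574] op 0.018209051885846896
```

```bash
python3 -c "
from station import ctrl
print(ctrl.finish_job())"
```

```text
the job is handed in; nothing more can be done
None
```

I handed the job in at about 34.6 s with the board turned plain side to the front, at a measured pivot of 3.11 rad. The mug stands clear at the front right, about 148 mm to the right of the stand's middle. The marker and earbud case measured unmoved; the card case was not detected in the last pictures, though nothing came near it. At one point the fingers jammed briefly on the board's edge (wrist force about 90 N, limit 120 N). To finish, I straddled the top edge with the open fingers and partly closed them to push the board upright. The hand-in returned no verdict.

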